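# Set up the lure varnishing stand

## Robot

A 6-joint arm with a two-finger parallel gripper is mounted at the origin on the work surface. World frame = base frame: x ahead of the robot, y to its left, z up, the work surface at z = 0. Lengths are in m, angles in rad, forces in N, time in s.
With the tool pointing down it reaches from about 0.275 to 0.825 m from the base axis. Payload 4.9 kg.
Tool frame: the origin (TCP) lies midway between the tips of the shut fingers; the grasp point (between the pads) lies 19 mm behind it (bot.grip_depth is the distance from the TCP to the grasp point, in m); z points along the fingers, y is the line along which they close (so a half turn about z gives the same grasp; the last joint's range is limited). The gripper opens to 85 mm and grips with 20 to 120 N. Pads are 22 mm wide; open, the fingers measure 114 mm over their backs; the gripper's body (76 mm by 85 mm) begins 54 mm behind the grasp point. The pads swing forward as they close: fully open they stand 13 mm farther back than shut.
Start: joints at [1.096, 0.326, -0.193, 1.052, 0, 1.437], TCP at [0.184, 0.518, 0.231] pointing down, gripper open.
Joint ranges: [-2.65, 2.65], [-0.97, 1.79], [-1.3, 1.35], [-1.93, 2.1], [-1.47, 1.37], [-3.14, 3.14]. Speed limits (rad/s): [2.57, 2.57, 3.14, 3.14, 3.14, 3.14].

## Interface

Orientations are given as a unit quaternion [w, x, y, z].
In Python, from cell import bot gives the robot as it stands. Calls block until the motion is done:
- bot.move_pose(position, orientation): joint-space move of the TCP to a pose.
- bot.move_linear(position, speed=0.15, rotation=None, until_force=None): straight line of the TCP; rotation=None keeps the orientation; speed is the mean speed in m/s. With until_force (N) it stops when the force on the tool has changed by that much, and returns True; else False.
- bot.goto_joints(angles): joint-space move.
- bot.set_gripper(opening, grasp_force=None): opening from 0.0 (shut) to 1.0 (fully open); grasp_force is the grip in N (None keeps the last); returns when the fingers have stopped.
- bot.wait(seconds).
- bot.solve_ik(position, orientation): joint angles nearest the present ones, or None.
- bot.camera(name): name is "scene" or "top" or "wrist"; returns the picture (480x640x3 uint8, red, green, blue); there is no depth.
- bot.calibration(name): a dict with "mtx" (3x3 intrinsics, pixels), "extrinsics" (4x4, takes a point from world to camera coordinates); the wrist camera has in their place "hand_eye" (4x4, takes a point from camera to tool coordinates, whose origin is the TCP and whose axes are the flange's). Camera axes: x right, y down, z forward; pixel columns grow to the right and rows downward; lengths in m; the calibration is good to about 2 mm. A picture is of the moment at which its call begins: read the wrist's pose just before it. calibration takes no time and is no camera call.
A pose or a line that the arm cannot do raises bot.PlanningError and nothing moves.
- bot.close_job(): hands the job in; it is judged then, once.
Trained networks look in the newest picture that a camera, given by its name, has taken for a name from the list of things; names that differ only in an ending like _2 or _b are one class to them, and where a whole thing is asked for, a point or a joint stands for the part that bears it (a point fixed in the world has none). Each returns a list of dicts, best first, with "confidence" (0 to 1); they miss things now and then, are a little off and sometimes report something else, mostly with a low value. They report only what shows in the picture. A call takes as long as a camera call. They do not tell look-alikes from the thing itself.
- bot.search_frame(camera, thing): "bbox" ([left, top, width, height] in pixels, round what is visible of it).
Readings, each from a call of its own:
- bot.read_clock(): time.
- bot.read_joint_positions(): joint angles.
- bot.read_joint_vel(): joint speeds.
- bot.read_joint_efforts(): joint torques, N m.
- bot.read_position(): TCP position.
- bot.read_tool_rot(): TCP orientation.
- bot.read_ft_force(): force on the tool from outside, world axes, zero at the start.
- bot.read_moment(): the same for the moment, N m.
- bot.read_gripper_width(): opening from 0.0 (shut) to 1.0 (fully open).
- bot.read_finger_force(): force on a finger pad.
Only numpy, scipy, OpenCV 4.12 (cv2) and the standard library are available. Lean on these libraries where they do the work, as an engineer would, in place of code of your own. Each camera call takes 0.05 s, during which the arm holds its last target. There are 200 camera calls.

## Task

Get the bench ready for varnishing a lure: first take the two plywood drip guards out of the grey storage rack and slide one fully home into each of the varnishing stand's two slots. Only then take the cap off every varnish tin on the bench that still has one and set the caps, open side down, flat in the wells of the wooden cap tray, one to a well. Leave all the tins standing upright on the bench, and leave the reel, the loose lures and the line clipper where they are.

Things in the scene. Friction and masses are not known exactly. Their poses are not given: they have to be found in the camera images.
- guard0_center (a point): centre of a plywood drip guard, a flat upright panel 120 mm wide (its x) by 8 mm thick (its y) by 140 mm tall (its z, up), 90 g; one of two alike. It starts standing in the grey storage rack, its lower 22 mm in a slot 12 mm wide and 124 mm long; the point is 70 mm above its lower edge
- guard1_center (a point): centre of a plywood drip guard, a flat upright panel 120 mm wide (its x) by 8 mm thick (its y) by 140 mm tall (its z, up), 90 g; one of two alike. It starts standing in the grey storage rack, its lower 22 mm in a slot 12 mm wide and 124 mm long; the point is 70 mm above its lower edge
- slotL (a point): centre of the floor of one of the two guard slots of the varnishing stand (fixed plywood board 160 x 200 x 10 mm with two wooden slot blocks 150 x 30 x 30 mm on it, 150 mm apart, and a balsa lure on a low pin stand, top 70 mm above the bench, midway between them). The slot is 122.5 mm long (x) by 10.5 mm wide (y) and 26 mm deep (z, up) with a 3 mm bevelled mouth; its floor is 14 mm above the bench. A guard fits upright with its x along the slot, either way round
- slotR (a point): centre of the floor of the other of the two guard slots of the varnishing stand (fixed plywood board 160 x 200 x 10 mm with two wooden slot blocks 150 x 30 x 30 mm on it, 150 mm apart, and a balsa lure on a low pin stand, top 70 mm above the bench, midway between them). The slot is 122.5 mm long (x) by 10.5 mm wide (y) and 26 mm deep (z, up) with a 3 mm bevelled mouth; its floor is 14 mm above the bench. A guard fits upright with its x along the slot, either way round
- rack0 (a point): centre of the floor, 8 mm above the bench, of one of the two slots, 60 mm apart, of the grey storage rack (fixed, 150 x 110 x 30 mm) where the guards start; x along the slot, z up
- rack1 (a point): centre of the floor, 8 mm above the bench, of one of the two slots, 60 mm apart, of the grey storage rack (fixed, 150 x 110 x 30 mm) where the guards start; x along the slot, z up
- cap0_center (a point): centre of the loose black plastic cap of tin 0: round, 50 mm diameter, 45 mm tall, closed top (z, up), open below, wall 3 mm, 20 g. It rests on the tin's shoulder, loose by 4 mm over the 36 mm wide steel collar and white spout, which rise 26 mm inside it, so it lifts straight off. None if that tin has already lost its cap; two to four caps are there
- tin0_center (a point): middle of the body of squat varnish tin 0: aluminium with a paper band, 68 mm diameter, flat shoulder 50 mm above its foot (95 mm with its cap on), z up, 250 g, weight low down, standing loose on the bench; this point is 25 mm above its foot. Always there; with its cap off, a 36 mm steel collar and a white spout show on top, up to 76 mm above its foot
- cap1_center (a point): centre of the loose black plastic cap of tin 1: round, 50 mm diameter, 45 mm tall, closed top (z, up), open below, wall 3 mm, 20 g. It rests on the tin's shoulder, loose by 4 mm over the 36 mm wide steel collar and white spout, which rise 26 mm inside it, so it lifts straight off. None if that tin has already lost its cap; two to four caps are there
- tin1_center (a point): middle of the body of squat varnish tin 1: aluminium with a paper band, 68 mm diameter, flat shoulder 50 mm above its foot (95 mm with its cap on), z up, 250 g, weight low down, standing loose on the bench; this point is 25 mm above its foot. Always there; with its cap off, a 36 mm steel collar and a white spout show on top, up to 76 mm above its foot
- cap2_center (a point): centre of the loose black plastic cap of tin 2: round, 50 mm diameter, 45 mm tall, closed top (z, up), open below, wall 3 mm, 20 g. It rests on the tin's shoulder, loose by 4 mm over the 36 mm wide steel collar and white spout, which rise 26 mm inside it, so it lifts straight off. None if that tin has already lost its cap; two to four caps are there
- tin2_center (a point): middle of the body of squat varnish tin 2: aluminium with a paper band, 68 mm diameter, flat shoulder 50 mm above its foot (95 mm with its cap on), z up, 250 g, weight low down, standing loose on the bench; this point is 25 mm above its foot. Always there; with its cap off, a 36 mm steel collar and a white spout show on top, up to 76 mm above its foot
- cap3_center (a point): centre of the loose black plastic cap of tin 3: round, 50 mm diameter, 45 mm tall, closed top (z, up), open below, wall 3 mm, 20 g. It rests on the tin's shoulder, loose by 4 mm over the 36 mm wide steel collar and white spout, which rise 26 mm inside it, so it lifts straight off. None if that tin has already lost its cap; two to four caps are there
- tin3_center (a point): middle of the body of squat varnish tin 3: aluminium with a paper band, 68 mm diameter, flat shoulder 50 mm above its foot (95 mm with its cap on), z up, 250 g, weight low down, standing loose on the bench; this point is 25 mm above its foot. Always there; with its cap off, a 36 mm steel collar and a white spout show on top, up to 76 mm above its foot
- well0 (a point): centre of the floor of one of the four square wells of the wooden cap tray (fixed, 180 x 180 x 25 mm); the well is 61 mm square, sides along x and y, 15 mm deep, floor 10 mm above the bench; wells are 86 mm apart; holds one cap
- well1 (a point): centre of the floor of one of the four square wells of the wooden cap tray (fixed, 180 x 180 x 25 mm); the well is 61 mm square, sides along x and y, 15 mm deep, floor 10 mm above the bench; wells are 86 mm apart; holds one cap
- well2 (a point): centre of the floor of one of the four square wells of the wooden cap tray (fixed, 180 x 180 x 25 mm); the well is 61 mm square, sides along x and y, 15 mm deep, floor 10 mm above the bench; wells are 86 mm apart; holds one cap
- well3 (a point): centre of the floor of one of the four square wells of the wooden cap tray (fixed, 180 x 180 x 25 mm); the well is 61 mm square, sides along x and y, 15 mm deep, floor 10 mm above the bench; wells are 86 mm apart; holds one cap
- reel: grey aluminium fishing reel, round, 70 mm diameter, 50 mm high, with a flat foot out to 85 mm along its x; origin under its middle; leave alone
- lure0: painted balsa lure 90 mm long (x), 24 mm thick, lying on the bench; origin under its middle; leave alone
- lure1: painted balsa lure 90 mm long (x), 24 mm thick, lying on the bench; origin under its middle; leave alone
- clipper: white plastic line clipper 80 mm long (x), 16 mm wide, 17 mm high; origin under its middle; leave alone
Things that resemble listed ones, but are neither listed nor needed, are in the scene too. Leave any green or red look-alike of the part that bears cap2_center alone.

How it is judged:
By the outcome, as a careful person would: the job done as asked, in the order asked, and still so for the second after the job is handed in, with the robot touching nothing.
Of cap0, cap1, cap2, cap3 only 2 to 4 are there at a start; the rules pass over those that are not, and their reading is None.
At some moment in a run one of tin0, tin1, tin2, tin3 may be knocked a few centimetres aside while the robot is not near it.
It also fails if it takes over 210 s, if anything falls off the work surface, if the arm or the gripper's body presses on something with over 40 N, if the wrist force passes 120 N, or if a joint passes its speed limit or range.

## Working session

There is one attempt and no reset: what is moved stays moved. The work goes in short steps, each a Python script; the robot and the scene stay as the last script left them, time stands still between calls to the robot, and variables do not carry over. Pictures are saved under pics/ and viewed, at most 14 in all, crops included, and the job is handed in when it is done.

```bash
mkdir -p pics; ls; python3 - <<'E'
from cell import bot
import cv2,numpy as np
np.set_printoptions(precision=4,suppress=True)
for c in("scene","top"):
    im=bot.camera(c); cv2.imwrite(f"pics/{c}0.png",im[:,:,::-1])
    k=bot.calibration(c); print(c,k["mtx"],k["extrinsics"])
    for t in("guard0_center","cap0_center","tin0_center","slotL","rack0","well0","reel","lure0","clipper"):
        print(t,[(np.round(d["bbox"]).astype(int).tolist(),round(d["confidence"],2)) for d in bot.search_frame(c,t)])
print(bot.calibration("wrist"),bot.read_clock(),bot.read_tool_rot(),bot.grip_depth)
E
```

```text
pics
scene [[440.8545   0.     321.5143]
 [  0.     440.8545 242.8888]
 [  0.       0.       1.    ]] [[-0.3864  0.9223  0.0037  0.2033]
 [ 0.6968  0.2945 -0.654  -0.3333]
 [-0.6043 -0.2501 -0.7565  1.3574]
 [ 0.      0.      0.      1.    ]]
guard0_center [([332, 240, 22, 86], 0.82)]
cap0_center [([362, 214, 23, 30], 0.8)]
tin0_center [([361, 230, 28, 28], 0.81)]
slotL [([406, 256, 100, 91], 0.57)]
rack0 [([292, 269, 62, 72], 0.65)]
well0 [([146, 166, 97, 63], 0.81)]
reel [([254, 324, 46, 71], 0.67), ([413, 360, 42, 18], 0.4)]
lure0 [([317, 374, 48, 14], 0.93), ([410, 362, 44, 16], 0.88), ([291, 269, 66, 73], 0.64)]
clipper [([183, 283, 27, 31], 0.53)]
top [[536.4021   0.     321.1791]
 [  0.     536.4021 244.8778]
 [  0.       0.       1.    ]] [[-0.0058 -0.9999  0.0162  0.0047]
 [-0.9959  0.0043 -0.0908  0.5862]
 [ 0.0907 -0.0167 -0.9957  1.4429]
 [ 0.      0.      0.      1.    ]]
guard0_center [([282, 197, 17, 51], 0.72)]
cap0_center []
tin0_center [([305, 144, 27, 41], 0.73), ([271, 279, 27, 24], 0.61)]
slotL [([170, 236, 76, 68], 0.95)]
rack0 [([278, 196, 47, 60], 0.98)]
well0 [([421, 246, 78, 77], 0.65)]
reel [([306, 146, 27, 40], 0.84), ([305, 196, 15, 47], 0.67), ([277, 198, 50, 56], 0.58), ([422, 250, 77, 71], 0.28)]
lure0 [([199, 198, 28, 13], 0.78), ([253, 165, 25, 12], 0.6)]
clipper [([393, 176, 6, 30], 0.44)]
{'mtx': array([[346.6766,   0.    , 324.388 ],
       [  0.    , 346.6766, 238.7342],
       [  0.    ,   0.    ,   1.    ]]), 'hand_eye': array([[ 0.0004, -0.9648, -0.2631,  0.0686],
       [ 1.    ,  0.0001,  0.0009,  0.0008],
       [-0.0009, -0.2631,  0.9648, -0.1421],
       [ 0.    ,  0.    ,  0.    ,  1.    ]])} 1.0 [0.     0.1696 0.9855 0.    ] 0.0187
```

View pics/top0.png

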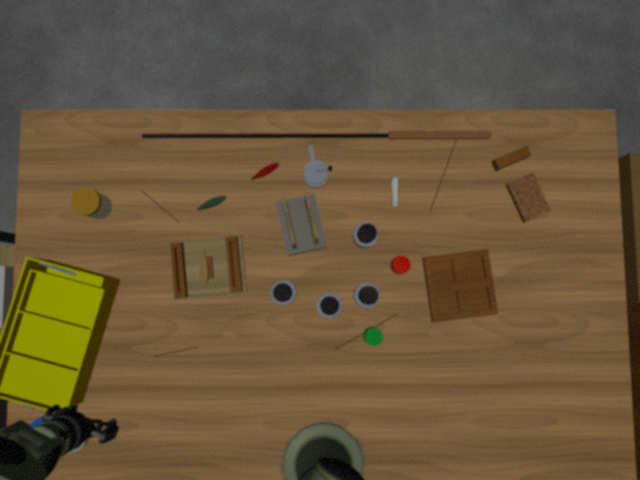

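View pics/scene0.png

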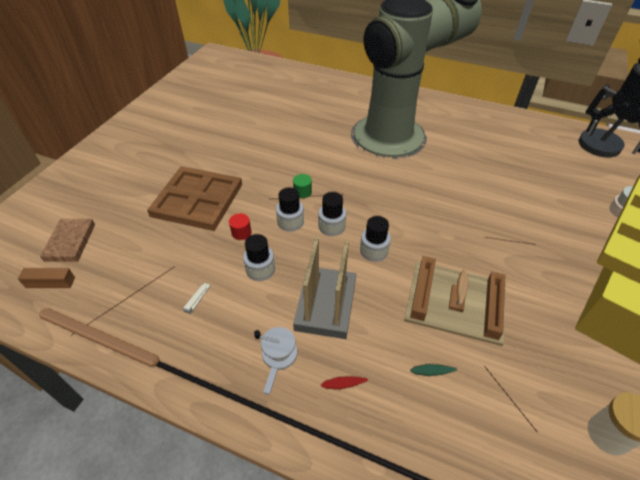

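The top view shows four capped tins at about (367,235), (283,292), (329,305) and (367,295). The rack is at (302,223), the stand at (208,267) and the tray at (460,286). The red and green caps at (401,264) and (373,336) are look-alikes. The next step is wrist close-ups, rectified to known heights.

```bash
cat > h.py <<'E'
from cell import bot
import cv2,numpy as np
from scipy.spatial.transform import Rotation as R
np.set_printoptions(precision=4,suppress=True)
def quat(yaw):  # tool down, tool x at angle yaw in world
    q=(R.from_euler('z',yaw)*R.from_euler('x',np.pi)).as_quat(); return np.roll(q,1)
def w2c_wrist():
    p=bot.read_position(); q=bot.read_tool_rot()
    T=np.eye(4); T[:3,:3]=R.from_quat(np.roll(q,-1)).as_matrix(); T[:3,3]=p
    return np.linalg.inv(T@bot.calibration("wrist")["hand_eye"])
def shot(cam):
    E=w2c_wrist() if cam=="wrist" else bot.calibration(cam)["extrinsics"]
    return bot.camera(cam),bot.calibration(cam)["mtx"],E
def pix2w(uv,z,K,E):
    H=K@np.c_[E[:3,0],E[:3,1],E[:3,2]*z+E[:3,3]]
    p=np.linalg.solve(H,[uv[0],uv[1],1]); return p[:2]/p[2]
def bird(im,K,E,z,c,half,s=2.0): # s px per mm; image right=+x(world), up=+y
    H=K@np.c_[E[:3,0],E[:3,1],E[:3,2]*z+E[:3,3]]
    m=1/(1000*s); A=np.array([[m,0,c[0]-half],[0,-m,c[1]+half],[0,0,1]])
    n=int(2*half*1000*s)
    return cv2.warpPerspective(im,H@A,(n,n),flags=cv2.INTER_LINEAR|cv2.WARP_INVERSE_MAP)
def look(xy,yaw,z): # put wrist camera over xy, at TCP height z, looking roughly there
    d=0.0686-0.2631/0.9648*(z+.14-.08)  # offset of view centre along tool x
    p=np.r_[np.array(xy)-d*np.array([np.cos(yaw),np.sin(yaw)]),z]
    bot.move_pose(p,quat(yaw)); bot.wait(.3); return shot("wrist")
E
python3 - <<'E'
from h import *
k=bot.calibration("top");K,E=k["mtx"],k["extrinsics"]
for n,uv,z in [("tinA",(367,235),.09),("tinB",(283,292),.09),("tinC",(329,305),.09),("tinD",(367,295),.09),("rack",(302,223),.03),("stand",(208,267),.02),("tray",(460,286),.025),("red",(401,264),.045),("green",(373,336),.045)]:
    print(n,pix2w(uv,z,K,E))
for n,xy in [("rack",(.55,.03)),("stand",(.46,.29)),("tray",(.42,-.35))]:
    for yaw in (0,np.pi): 
        d=.0686-.2727*.36
        print(n,yaw,bot.solve_ik([xy[0]-d*np.cos(yaw),xy[1],.3],quat(yaw)))
E
```

```text
tinA [ 0.606  -0.1178]
tinB [0.458  0.1027]
tinC [ 0.4237 -0.0166]
tinD [ 0.4489 -0.1157]
rack [0.6464 0.054 ]
stand [0.5274 0.3113]
tray [ 0.4718 -0.3774]
red [ 0.5317 -0.2134]
green [ 0.3398 -0.1348]
rack 0 [-0.0754  0.3505  0.0182  1.2384  0.      3.0661]
rack 3.141592653589793 [-0.0841  0.2357 -0.1395  1.1956  0.     -0.0841]
stand 0 [ 0.4051  0.3283 -0.0137  1.2289  0.     -2.7365]
stand 3.141592653589793 [ 0.4506  0.2313 -0.1453  1.1942  0.      0.4506]
tray 0 [-0.791   0.3297 -0.0116  1.2295  0.      2.3505]
tray 3.141592653589793 [-0.8717  0.2416 -0.1319  1.1974  0.     -0.8717]
```

```bash
python3 - <<'E'
from h import *
out={}
for n,xy,zs in [("stand",(.527,.311),(.04,)),("rack",(.646,.054),(.03,.148)),("tray",(.472,-.377),(.025,))]:
    im,K,E=look(xy,np.pi,.28); out[n+"_im"]=im;out[n+"_E"]=E;out["K"]=K
    for z in zs: cv2.imwrite(f"pics/{n}_{int(z*1000)}.png",bird(im,K,E,z,xy,.13)[:,:,::-1])
np.savez("looks.npz",**out); print(bot.read_clock())
a=cv2.imread("pics/stand_40.png");b=cv2.imread("pics/rack_148.png");c=cv2.imread("pics/rack_30.png");d=cv2.imread("pics/tray_25.png")
cv2.imwrite("pics/m1.png",cv2.resize(np.hstack([a,b]),(800,400))); cv2.imwrite("pics/m2.png",cv2.resize(np.hstack([c,d]),(800,400)))
E
```

```text
6.2667
```

View pics/m1.png

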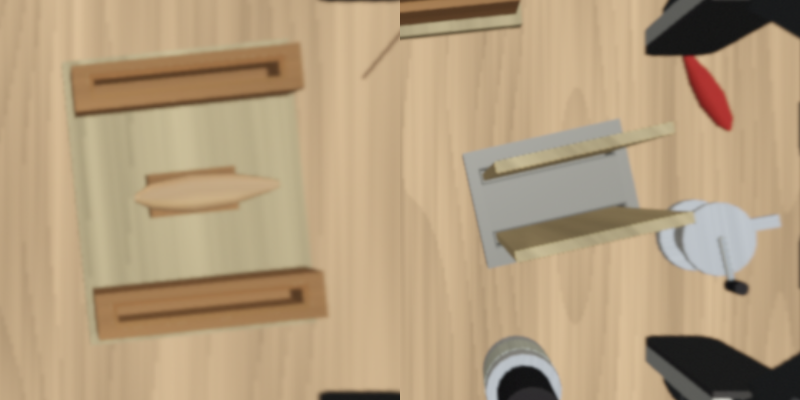

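View pics/m2.png

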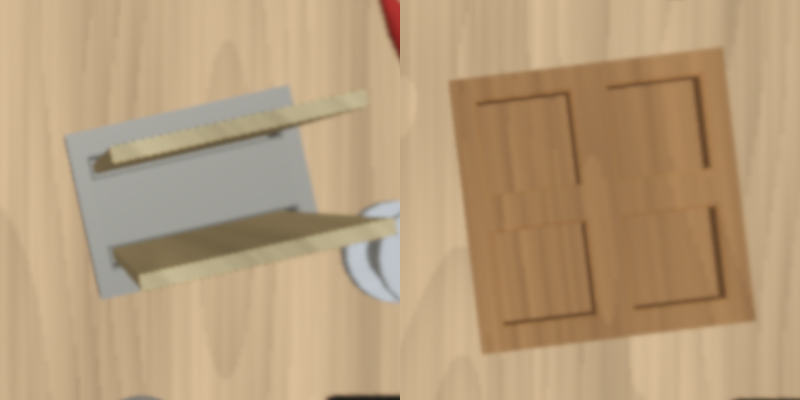

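The stand and tray are clear in the rectified views, and the guards show in the rack. I'll zoom in to get the precise edges.

```bash
python3 - <<'E'
from h import *
L=np.load("looks.npz");K=L["K"]
cv2.imwrite("pics/zs.png",bird(L["stand_im"],K,L["stand_E"],.04,(.52,.312),.1,3)[:,:,::-1])
cv2.imwrite("pics/zr.png",bird(L["rack_im"],K,L["rack_E"],.148,(.676,.060),.075,4)[:,:,::-1])
E
```

```text
(no output)
```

View pics/zs.png

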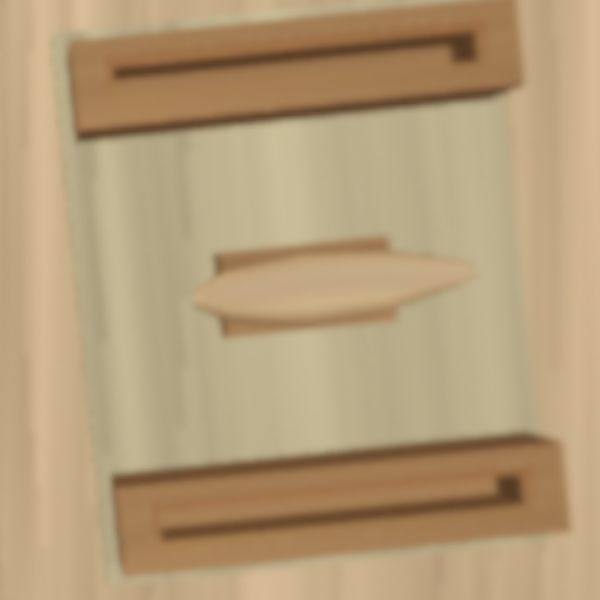

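View pics/zr.png

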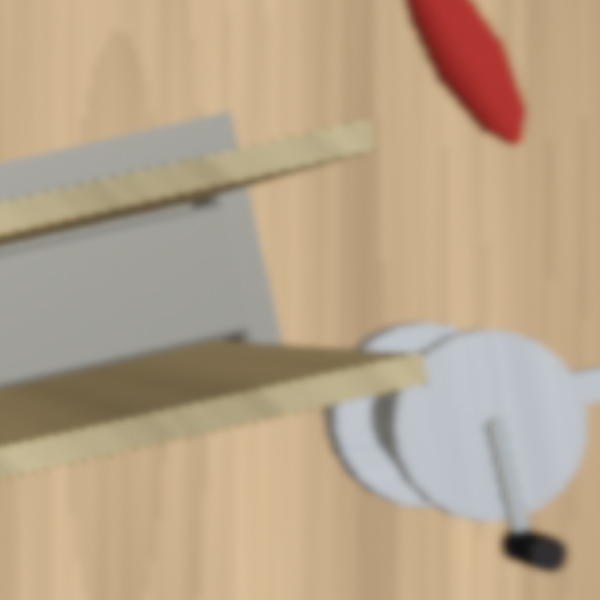

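The stand centre works out at (0.526, 0.317), yaw 5.8°, with a slot spacing of 149 mm against 150. The guards are at (0.636, 0.088) and (0.649, 0.030), yaw 12.3°, with a spacing of 59.4 mm against 60, so everything is consistent. Next I'll move guard A to slot L.

```bash
cat > g.py <<'E'
from h import *
RY,SY=np.deg2rad(12.3),np.deg2rad(5.77)
GA,GB=(.6358,.0884),(.6486,.0304)
SL,SR=(.5186,.3917),(.5337,.2425)
def guard(g,s):
    bot.set_gripper(.42,40)
    bot.move_pose([*g,.24],quat(np.pi+RY))
    bot.move_linear([*g,.109],.12,until_force=10)
    print("down",bot.read_position()); bot.set_gripper(0,40)
    print("w",bot.read_gripper_width(),bot.read_finger_force(),bot.read_ft_force())
    bot.move_linear([*g,.27],.1); print("lifted w",bot.read_gripper_width(),bot.read_finger_force())
    bot.move_pose([*s,.27],quat(np.pi+SY))
    bot.move_linear([*s,.150],.12); bot.wait(.2)
def insert(s,z=.113):
    hit=bot.move_linear([*s,z],.03,until_force=12)
    p=bot.read_position(); print("hit",hit,p,bot.read_ft_force()); return p
E
python3 - <<'E'
from g import *
guard(GA,SL)
im,_,_=shot("wrist"); cv2.imwrite("pics/w1.png",im[:,:,::-1])
insert(SL); print(bot.read_clock())
E
```

```text
down [0.6365 0.0884 0.1099]
w 0.09047604309727797 40.05269765853882 [-0.6838 -0.6931  2.7934]
lifted w 0.08692811814484663 39.506542682647705
hit True [0.5187 0.3918 0.1418] [-0.6503 -0.046   4.7819]
15.15
```

```bash
python3 - <<'E'
from g import *
a,_,_=shot("wrist"); b,_,_=shot("scene")
cv2.imwrite("pics/w2.png",np.hstack([cv2.resize(a[:,:,::-1],(400,300)),cv2.resize(b[170:350,380:540,::-1],(400,300*1))]) )
cv2.imwrite("pics/w2.png",np.vstack([cv2.resize(a[:,:,::-1],(533,400)),]))
s=cv2.resize(b[200:360,390:520,::-1],None,fx=2.5,fy=2.5,interpolation=cv2.INTER_CUBIC)
w=cv2.resize(a[:,:,::-1],(533,400)); print(s.shape)
cv2.imwrite("pics/w2.png",np.hstack([w[:, :],s])[:, :800] if s.shape[0]==400 else w)
E
```

```text
(400, 325, 3)
```

View pics/w2.png

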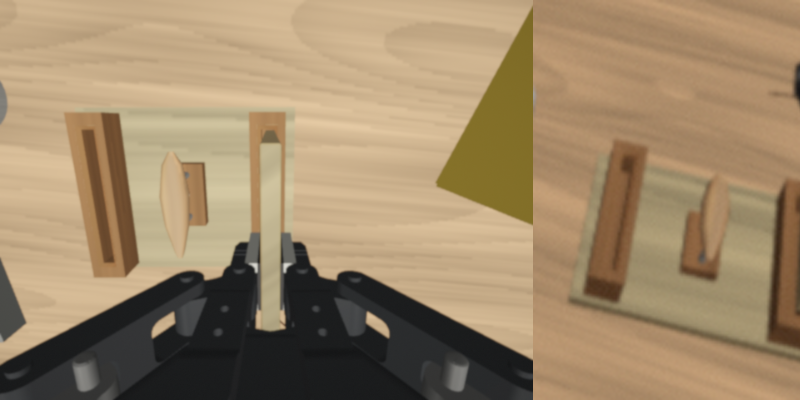

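The guard stopped at the slot mouth (z 0.1418). In this view the far end of the block is at about (322,134), the slot end at (324,156) and the guard's top far corner at (324,172), in full-resolution pixels. I'll measure the offset from these.

```bash
python3 - <<'E'
from g import *
im,K,E=shot("wrist"); d=np.array([np.cos(SY),np.sin(SY)]);n=np.array([-d[1],d[0]])
loc=lambda p:((p-np.array(SL))@d*1000,(p-np.array(SL))@n*1000)
# profile across/along
g=cv2.cvtColor(im,cv2.COLOR_RGB2GRAY).astype(int)
print("col324 v120-180",g[120:182,324].tolist())
print("row160 u290-360",im[160,290:350,0].tolist()); print("row200",im[200,290:350,0].tolist())
for uv,z in [((322,134.5),.04),((324,156),.04),((324,171.6),.1808)]: print(uv,loc(pix2w(uv,z,K,E)))
print(bot.read_tool_rot(),quat(np.pi+SY))
E
```

```text
col324 v120-180 [200, 201, 201, 200, 199, 198, 196, 194, 192, 188, 186, 184, 182, 175, 159, 146, 142, 141, 141, 141, 141, 141, 141, 141, 141, 141, 141, 142, 144, 146, 143, 137, 134, 133, 134, 130, 119, 107, 102, 101, 102, 101, 100, 100, 99, 100, 100, 99, 99, 100, 108, 133, 161, 176, 181, 182, 182, 182, 183, 183, 183, 182]
row160 u290-360 [192, 192, 192, 192, 192, 192, 192, 192, 190, 186, 182, 181, 181, 182, 181, 180, 180, 179, 179, 178, 179, 178, 174, 163, 159, 168, 166, 148, 127, 118, 116, 116, 116, 116, 116, 115, 115, 115, 115, 118, 129, 146, 160, 168, 171, 173, 173, 173, 173, 173, 173, 173, 179, 189, 193, 194, 193, 193, 193, 194]
row200 [202, 202, 202, 202, 202, 202, 202, 201, 201, 196, 187, 180, 179, 180, 180, 179, 179, 178, 178, 177, 172, 169, 175, 184, 188, 189, 189, 188, 188, 188, 188, 188, 187, 188, 188, 188, 189, 189, 190, 190, 191, 191, 192, 192, 193, 191, 185, 175, 172, 172, 172, 178, 189, 198, 201, 202, 202, 201, 201, 202]
(322, 134.5) (np.float64(-74.05532656126032), np.float64(0.3075902502881686))
(324, 156) (np.float64(-59.95673437685657), np.float64(1.6559030400720718))
(324, 171.6) (np.float64(-60.14448199624176), np.float64(1.6779683767096445))
[ 0.0003 -0.0504  0.9987  0.0001] [-0.     -0.0503  0.9987  0.    ]
```

The pads centre the guard, so it really sits at n=0, but the camera reads +1.7 mm. That makes it a lateral hand-eye bias. Relative to the guard, the slot is about 1.9 mm to −n and 0.8 mm to +d, so I'll raise, shift and retry.

```bash
cat >> g.py <<'E'
d=np.array([np.cos(SY),np.sin(SY)]);n=np.array([-d[1],d[0]])
SL=np.array(SL)-.0019*n+.0008*d; SR=np.array(SR)-.0019*n+.0008*d
GB=np.array(GB)-.0017*np.array([-np.sin(RY),np.cos(RY)])
E
python3 - <<'E'
from g import *
p=bot.read_position(); bot.move_linear([p[0],p[1],.147],.05); bot.move_linear([*SL,.147],.05); bot.wait(.2)
insert(SL,.1145)
E
```

```text
hit True [0.5191 0.3898 0.1158] [-0.0799  0.3142  4.1222]
```

It's fully home: the lower edge is at about 14 mm. I'll release it and place the second guard.

```bash
python3 - <<'E'
from g import *
bot.set_gripper(.3); p=bot.read_position(); bot.move_linear([p[0],p[1],.24],.12)
guard(GB,SR); insert(SR,.1145); print(bot.read_clock())
E
```

```text
down [0.6497 0.0287 0.1099]
w 0.08974391345410945 39.599334597587585 [ 1.2744 -0.1561  2.4117]
lifted w 0.08795641712551308 39.01386380195618
hit True [0.5342 0.2406 0.1158] [ 0.5413 -0.0418  4.7817]
26.9333
```

Both guards are home. Now the caps: I'll look straight down on each one, find its black disc, grip, lift and set it in a well.

```bash
cat > c.py <<'E'
from h import *
TY=np.deg2rad(6.8); YAW=np.pi+TY; tc=np.array([.4734,-.3788])
ux=np.array([np.cos(TY),np.sin(TY)]);uy=np.array([-ux[1],ux[0]])
W={(i,j):tc+.043*(i*ux+j*uy) for i in(-1,1) for j in(-1,1)}
def find(xy,z=.25):
    e=.0686*np.array([np.cos(YAW),np.sin(YAW)])
    bot.move_pose([*(np.array(xy)-e),z],quat(YAW)); bot.wait(.25)
    im,K,E=shot("wrist"); b=bird(im,K,E,.095,xy,.1)
    m=cv2.morphologyEx((b.max(2)<70).astype(np.uint8)*255,cv2.MORPH_OPEN,np.ones((9,9)))
    best=[]
    for c in cv2.findContours(m,cv2.RETR_EXTERNAL,cv2.CHAIN_APPROX_NONE)[0]:
        (u,v),r=cv2.minEnclosingCircle(c); fill=cv2.contourArea(c)/(np.pi*r*r)
        if 21<r/2<32: best.append((np.hypot(u-200,v-200),[xy[0]-.1+u/2000,xy[1]+.1-v/2000],r,fill))
    print([(np.round(x[1],4).tolist(),round(x[2],1),round(x[3],2)) for x in best])
    p=np.array(min(best)[1])
    return p-.0017*uy,im   # lateral hand-eye bias
def cap(xy,w):
    p,im=find(xy); 
    if np.hypot(*(p-np.array(xy)))>.015: p,im=find(p)
    bot.set_gripper(.85,25); bot.move_pose([*p,.14],quat(YAW))
    h=bot.move_linear([*p,.066],.1,until_force=8); print("at cap",h,bot.read_position())
    bot.set_gripper(0,25); print("w",bot.read_gripper_width()); z=bot.read_position()[2]
    bot.move_linear([*p,.11],.06); bot.move_linear([*p,.22],.15); print("lifted w",bot.read_gripper_width())
    q=W[w]; bot.move_pose([*q,.2],quat(YAW)); bot.move_linear([*q,z-.03],.12)
    h=bot.move_linear([*q,z-.042],.03,until_force=5); print("placed",h,bot.read_position(),bot.read_ft_force())
    bot.set_gripper(.75); bot.move_linear([*q,.2],.15); print(bot.read_clock())
E
python3 - <<'E'
from c import *
bot.set_gripper(.3); p=bot.read_position(); bot.move_linear([p[0],p[1],.24],.12)
cap((.458,.1027),(1,-1))
im=bot.camera("scene"); cv2.imwrite("pics/s1.png",cv2.resize(im[120:360,120:520,::-1],(800,480)))
E
```

```text
[([0.3615, 0.0262], 46.5, 0.12)]
[([0.2657, -0.0485], 53.6, 0.12), ([0.4156, -0.0382], 54.4, 0.82)]
at cap False [ 0.4165 -0.0398  0.0666]
w 0.5727686965835117
lifted w 0.5717855859540409
placed True [ 0.5215 -0.4169  0.0265] [ 0.0587 -0.1687  2.9532]
39.25
```

View pics/s1.png

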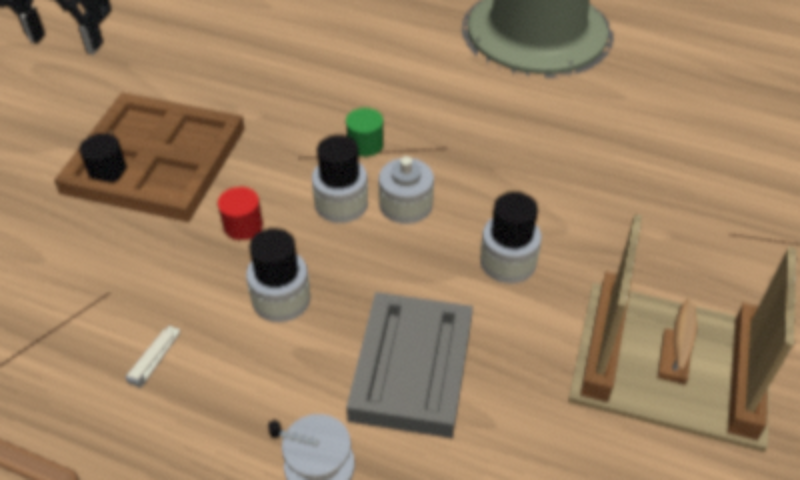

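Both guards stand in the slots and one cap is in the far well. The find at tin B picked the wrong blob and led to tin C, which had shifted about 2 cm, apparently the knock. The pick was still clean. I'll make the detection stricter before going on.

```bash
python3 - <<'E'
from c import *
xy=(.458,.1027)
try: find(xy)
except Exception as e: print(e)
im,K,E=shot("wrist")
b=bird(im,K,E,.095,xy,.1)
for r in bot.search_frame("wrist","cap1_center"): 
    l,t,w,h=r["bbox"]; print(r, pix2w((l+w/2,t+h/2),.095,K,E))
cv2.imwrite("pics/b1.png",np.hstack([b[:,:,::-1],cv2.resize(im[:,:,::-1],(400,400))]))
E
```

```text
[([0.3615, 0.0262], 46.5, 0.12), ([0.4568, 0.1039], 44.1, 0.46)]
{'bbox': [41.4, 247.2, 79.8, 59.1], 'confidence': 0.92} [ 0.601  -0.1029]
```

View pics/b1.png

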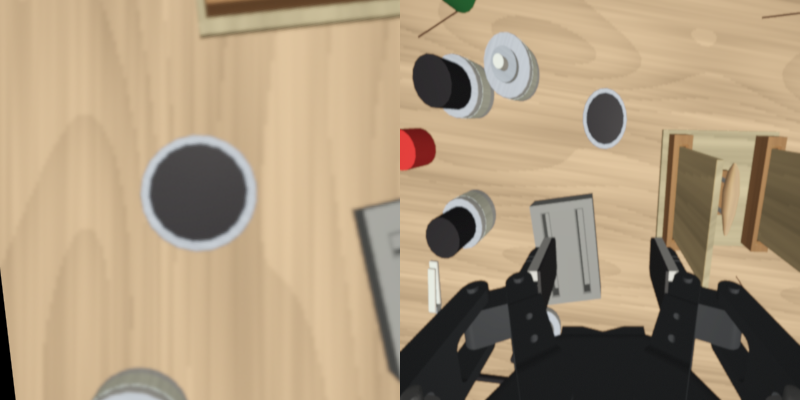

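The cap at (199,193) is clear, but its top is a greyer black than my threshold. I'll raise the threshold, require a full disc, and carry on.

```bash
sed -i 's/<70)/<105)/; s/if 21<r\/2<32/if 22<r\/2<30 and fill>.8/' c.py
python3 - <<'E'
from c import *
cap((.4575,.1065),(1,1))
cap((.4489,-.1157),(-1,-1))
E
```

```text
[([0.4569, 0.1066], 47.5, 0.97)]
at cap False [0.4579 0.105  0.0666]
w 0.5768387729211114
lifted w 0.5722016379853919
placed True [ 0.5113 -0.3313  0.0266] [ 1.6033 -1.1585  3.6402]
51.1083
[([0.4481, -0.1179], 47.6, 0.97)]
at cap False [ 0.449  -0.1199  0.0666]
w 0.5699649934816492
lifted w 0.5726307670354387
placed True [ 0.436  -0.4269  0.0267] [-0.1241  0.3073  4.7289]
60.825
```

```bash
python3 - <<'E'
from c import *
cap((.606,-.1178),(-1,1))
bot.move_pose([.40,.30,.3],quat(YAW)); bot.wait(.3)
a=bot.camera("top")
im=bot.camera("scene"); cv2.imwrite("pics/s2.png",cv2.resize(im[120:420,100:520,::-1],(800,571)))
cv2.imwrite("pics/t2.png",cv2.resize(a[130:350,150:510,::-1],(800,489)))
E
```

```text
[([0.6119, -0.1167], 47.8, 0.97)]
at cap False [ 0.6128 -0.1186  0.0667]
w 0.5708842052992268
lifted w 0.5673983220148492
placed True [ 0.4256 -0.3412  0.0263] [-0.2004  0.4312 -0.2491]
71.05
```

View pics/s2.png

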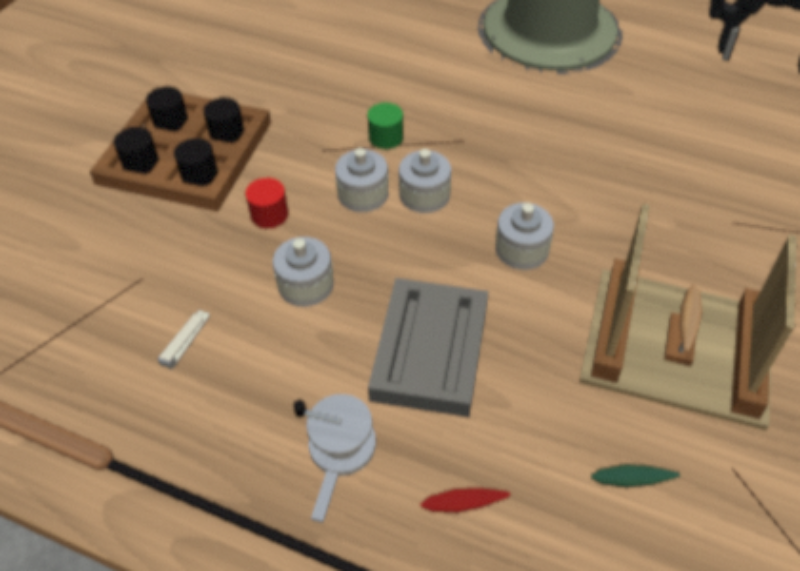

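View pics/t2.png

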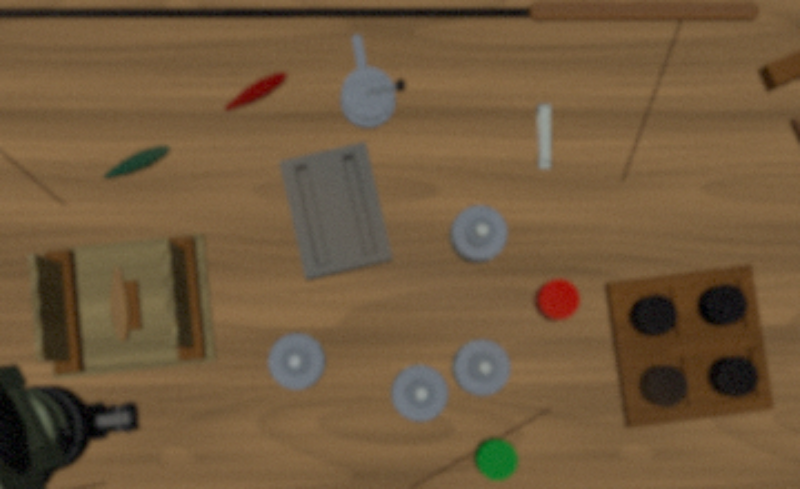

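All tins are open and upright, and the four caps are in the wells. One cap, at (663,385) in the top view, looks lighter than the others, so I'll check that it lies flat.

```bash
python3 - <<'E'
from c import *
e=.0686*np.array([np.cos(YAW),np.sin(YAW)])
bot.move_pose([*(tc-e),.2],quat(YAW)); bot.wait(.3)
im,K,E=shot("wrist"); cv2.imwrite("pics/t3.png",bird(im,K,E,.055,tc,.11,2.7)[:,:,::-1])
E
```

```text
(no output)
```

View pics/t3.png

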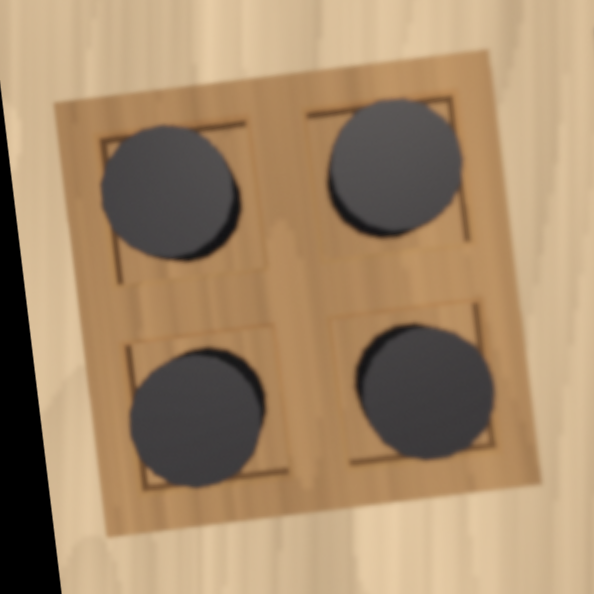

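All four caps show as full 49 mm discs inside their wells, at (168,192), (396,168), (197,418) and (427,391), so they are flat and level.

```bash
python3 -c "
from cell import bot
print(bot.read_clock(),bot.close_job())"
```

```text
the job is handed in; nothing more can be done
76.575 None
```

The job is handed in at 76.6 s: both drip guards are fully home in the stand's slots, and after that all four caps went flat into the tray wells, open side down; the tins are upright and the reel, lures and clipper were left alone.

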